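# Shim the balance slab

### The job

Press the red-handled pry bar down over its blue fulcrum block to lever up the edge of the heavy stone slab under the balance, which stays where it is levered to. Then slide the thin yellow shim flat on the bench under the raised edge at the green mark, square to the edge, until its upright fin is about a finger's width from the edge, and let go. Leave the thick grey shim where it is.

Things in the scene. Friction and masses are not known exactly. Their poses are not given: they have to be found in the camera images.
- edge_mark (a point): Middle of the green mark (30 mm wide) on the bottom edge of the dark stone slab under the white lab balance. x runs along the edge, +y level inward under the slab. Slab 300 (x) x 260 x 26 mm, from 90 mm at -x to 210 mm at +x of the mark; underside 9 mm over the bench at first. Stiff hinge along its far side: the edge takes 40 N to lift and stays where put. Balance 70 mm high, 120 mm in.
- bar_grip (a point): Middle of the red handle (110 long, 16 wide, 14 mm thick) of a steel pry bar laid over a blue fulcrum block, tip already under the slab. +y: to the tip; x: across the bar (grip it so). Handle rises 18 deg from the slab. It turns about a pin 187 mm in +y, 70 mm in -z (bar's axes, level at first). Push the handle down 50 mm (0.25 rad, 15 N): the edge rises 16 mm; both stay when let go.
- shim_grip (a point): Thin yellow shim, flat on the bench: plate 40 (x) x 120 (y) x 12 mm thick with an upright fin in its middle, 14 (x) x 30 (y) mm, from 12 to 60 mm above the bench. The point is in the fin, 36 mm above the underside. Both ends are alike: 60 mm from the point along y, the fin's end faces 15 mm. Grip the fin across x. 120 g.
- thick_shim: Thick grey shim, to be left alone: like the yellow one, but its plate is 32 mm thick and its fin ends 80 mm above the bench. Origin: centre of its underside; y is its long axis. (A grey tray and a blue-capped bottle farther out play no part.)
Not all that is in view belongs to the job. There is more than one size of the part that bears shim_grip; the job needs the largest.

How it is judged (in metres and radians):
On the way:
1. the slab's edge at the mark has been levered to more than 13.5 mm above the bench, with the bar bearing on the slab (height (world z) of edge_mark above 0.0135 m and contact force between bar and slab above 0.5 N), for 0.2 s.
At the end, for the whole second after the job is handed in: The yellow shim lies flat on the bench with its plate at least 15 mm under the raised edge (fin centre at most 45 mm out from the edge), its middle within 25 mm of the middle of the green mark along the edge, square to the edge within 0.3 rad; the edge is still more than 11.2 mm above the bench (height (world z) of edge_mark above 0.0112 m and y of shim_grip in the frame of edge_mark between -0.045 and -0.008 m and x of shim_grip in the frame of edge_mark between -0.025 and 0.025 m and angle between the y axis of shim_grip and the y axis of edge_mark, either way round below 0.3 rad and height (world z) of shim_grip below 0.042 m and angle between shim_grip's own z axis and vertical below 0.1 rad); the robot touches nothing.
It fails at once if the thick grey shim is moved by more than 20 mm (distance of thick_shim from where it was at the start of the episode above 0.02 m).
It also fails if it takes over 53 s, if anything falls off the work surface, if the arm or the gripper's body presses on something with over 40 N, if the wrist force passes 120 N, or if a joint passes its speed limit or range.

### The arm

A 6-joint arm with a two-finger parallel gripper is mounted at the origin on the work surface. World frame = base frame: x ahead of the robot, y to its left, z up, the work surface at z = 0. Lengths are in mm, angles in rad, forces in N, time in s.
With the tool pointing down it reaches from about 300 to 950 mm from the base axis. Payload 3.1 kg.
Tool frame: the origin (TCP) lies between the finger pads; the fingertips stand 14 mm ahead of it and the grasp point (between the pads) lies 5 mm behind it (robot.tip_extent is the y of the fingertips in the tool frame, in mm); y points along the fingers, z is the direction in which the jaws open and shut, and the axes are right-handed (so a half turn about y gives the same grasp; the last joint's range is limited). The gripper opens to 85 mm and grips with 20 to 120 N. Pads are 22 mm wide; open, the fingers measure 114 mm over their backs; the gripper's body (76 mm by 85 mm) begins 54 mm behind the grasp point. The pads swing forward as they close: fully open they stand 13 mm farther back than shut.
Start: joints at [-1.332, 0.308, 1.634, -0, 1.2, -0.07], TCP at [189.92, -595.451, 245.272] pointing down, gripper open.
Joint ranges: [-3.06, 3.06], [-0.79, 1.96], [0.05, 2.63], [-1.19, 4.34], [0.05, 2.64], [-2.94, 2.94]. Speed limits (rad/s): [2.79, 2.79, 3.14, 3.14, 3.14, 3.14].

### API

Orientations are given as a unit quaternion [w, x, y, z].
In Python, from cell import robot gives the robot as it stands.
- The arm moves only by the tool apply_moves, never from a script. Its arguments are lists of equal length, an entry for each row: "jaw": the closure, from -1 (fully open) to 1 (shut); "linear": the shift along the world's x, y, z in m, a list of three; "delta_rot": the turn, a rotation vector about the world's x, y, z in units of 5 degrees (1.0 is 5 degrees), a list of three. In form: {"jaw": [jaw, ...], "linear": [[tx, ty, tz], ...], "delta_rot": [[wx, wy, wz], ...]}. A call has 1 to 10 rows; each row is the pose to reach, as a shift and turn from the pose commanded when the call began; what a row does not reach only later rows make up. A row lasts 1/12 s, in which the tool goes at most 41.7 mm and 7.16 degrees, less where a joint would pass 70% of its speed; a pose out of reach is approached as far as the arm can. A call with a gripper value outside its range is refused whole. The fingers move at their own pace and stop on an object; "force" is the grip in N (left out, the last holds). Time passes only in rows, so rows that repeat a pose let the fingers close. It gives the time, the measured TCP pose, the force and the opening at its end, in the units of the state.
- robot.observe(): the state, without advancing time (a new reading comes with each control period).
- robot.camera(name): name is "scene" or "side" or "wrist"; returns (picture, depth): 400x640x3 uint8, red, green, blue; 400x640 float32, mm along the optical axis (not along the pixel's ray), 0 where there is no reading.
- robot.get_calibration(name): a dict with "fx", "fy", "cx", "cy" (pixels), "D" ([k1, k2, p1, p2, k3] as OpenCV has them; the pictures are not rectified), "world_from_camera" (4x4, takes a point from camera to world coordinates). Camera axes: x right, y up, looking along -z (the intrinsics and any distortion apply to the point x, -y, -z); pixel columns grow to the right and rows downward; lengths in mm; the calibration is good to about 2 mm. A picture is of the moment at which its call begins: read the wrist's pose just before it. get_calibration takes no time and is no camera call; for the wrist camera it gives the pose at the moment of the call.
- robot.hand_in(): hands the job in, once; it reports no verdict.
The state is a dict: "t": time; "joint_positions": joint angles; "qvel": joint speeds; "joint_torque": joint torques, N m; "tool_pos": TCP position; "ee_rot": TCP orientation; "wrist_force": force on the tool from outside, world axes, zero at the start; "moment": the same for the moment, N m; "finger_gap": finger opening in mm.
Only numpy, scipy, OpenCV 4.12 (cv2) and the standard library are available. Lean on these libraries where they do the work, as an engineer would, in place of code of your own. Each camera call takes 0.05 s, during which the arm holds its last target.

## Working session

There is one attempt and no reset: what is moved stays moved. The work goes in short steps, Python scripts to look and compute and a tool call to move; the robot and the scene stay as the last step left them, time stands still between calls to the robot, and variables do not carry over. Pictures are saved under pics/ and viewed, and the job is handed in when it is done.

Besides the shell and the picture viewer there is one more tool, called after "Emit:" as name(argument=value, ...) on one line, values as JSON. apply_moves: Moves the arm, as the interface text tells. Its arguments: {"type":"object","properties":{"jaw":{"type":"array"},"linear":{"type":"array"},"delta_rot":{"type":"array"},"force":{"type":"number"}},"required":["jaw","linear","delta_rot"]}

```bash
ls; mkdir -p pics; cat > snap.py <<'E'
import sys,cv2,numpy as np
from cell import robot
tag=sys.argv[1]
for n in sys.argv[2:]:
    cal=robot.get_calibration(n)
    im,d=robot.camera(n)
    cv2.imwrite(f'pics/{tag}_{n}.png',cv2.cvtColor(im,cv2.COLOR_RGB2BGR))
    np.savez(f'pics/{tag}_{n}.npz',im=im,d=d,**{k:np.array(v) for k,v in cal.items()})
    print(n,cal['fx'],cal['D'],np.round(cal['world_from_camera'],3).tolist())
E
python3 snap.py a scene side wrist; python3 -c "
from cell import robot
print(robot.observe())"
```

```text
pics
scene 469.32103277937864 [-0.14005123  0.          0.          0.          0.        ] [[0.177, -0.601, 0.779, 1143.66], [0.984, 0.104, -0.144, -228.421], [0.006, 0.793, 0.61, 599.506], [0.0, 0.0, 0.0, 1.0]]
side 434.5402888976586 [-0.10309573  0.          0.          0.          0.        ] [[0.999, 0.034, -0.041, 455.809], [-0.054, 0.625, -0.779, -741.053], [-0.001, 0.78, 0.626, 576.205], [0.0, 0.0, 0.0, 1.0]]
wrist 358.91848958463714 [-0.06722899  0.          0.          0.          0.        ] [[0.305, 0.908, 0.286, 262.532], [-0.952, 0.291, 0.09, -572.053], [-0.002, -0.3, 0.954, 373.343], [0.0, 0.0, 0.0, 1.0]]
{'t': 0.15, 'joint_positions': array([-1.33167694e+00,  3.08824448e-01,  1.63488822e+00,  3.28232617e-06,
        1.19969997e+00, -6.96948258e-02]), 'qvel': array([ 0.00167595, -0.00021811, -0.0050055 ,  0.00021373,  0.00103395,
        0.00096351]), 'joint_torque': array([ 2.02215174e-04, -4.15800691e+01, -2.77147311e+01, -5.20851995e-05,
        6.06523725e-03, -1.11329902e-05]), 'tool_pos': array([ 189.78680711, -594.83872407,  244.30157997]), 'ee_rot': array([ 0.10869515, -0.10880189,  0.69933527, -0.69805278]), 'wrist_force': array([-0.31163349, -0.12253772, -0.23751727]), 'moment': array([-0.04177117,  0.04475227, -0.05730959]), 'finger_gap': 85.2946783908848}
```

View pics/a_scene.png

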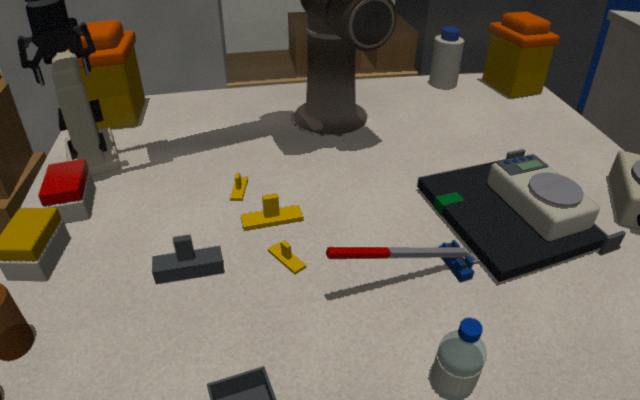

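View pics/a_side.png

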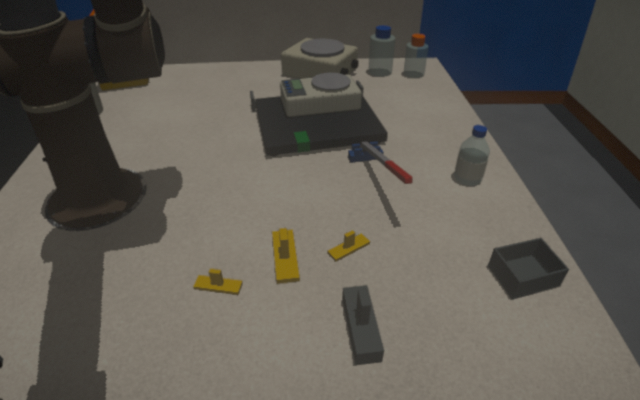

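View pics/a_wrist.png

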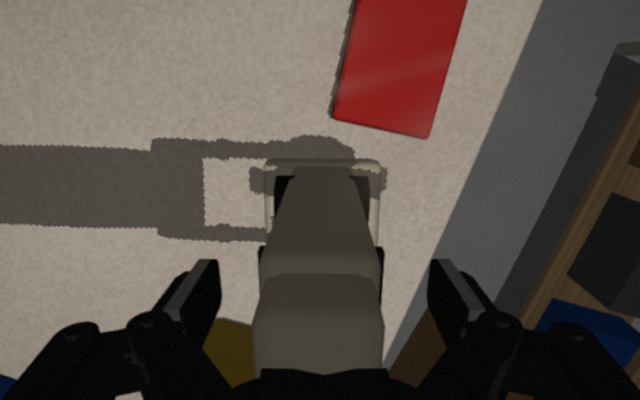

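The scene picture shows the big yellow shim at (271,213), with two small decoys at (239,188) and (287,257). The thick grey shim is at (187,262), the red handle at (358,253), the fulcrum at (457,260) and the green mark at (449,201). In the side picture the big shim is at (285,253), the mark at (302,140) and the handle at (399,171).

```bash
cat > geo.py <<'E'
import numpy as np,cv2
class V:
    def __init__(s,f):
        z=np.load(f); s.im=z['im'];s.d=z['d'];s.K=np.array([[z['fx'],0,z['cx']],[0,z['fy'],z['cy']],[0,0,1.]]);s.D=z['D'];s.T=z['world_from_camera']
        s.hsv=cv2.cvtColor(s.im,cv2.COLOR_RGB2HSV)
    def ray(s,px):
        px=np.array(px,float).reshape(-1,1,2); n=cv2.undistortPoints(px,s.K,s.D)[:,0]
        d=np.c_[n[:,0],-n[:,1],-np.ones(len(n))]
        return s.T[:3,3],d@s.T[:3,:3].T
    def onz(s,px,z):
        o,d=s.ray(px); t=(z-o[2])/d[:,2]; return o+d*t[:,None]
    def dep(s,px):
        o,d=s.ray(px); p=np.round(np.array(px).reshape(-1,2)).astype(int)
        return o+d*s.d[p[:,1],p[:,0]][:,None]
    def cloud(s,m):
        v,u=np.nonzero(m&(s.d>0)); return s.dep(np.c_[u,v]),np.c_[u,v]
    def proj(s,P):
        P=np.array(P,float).reshape(-1,3); c=(P-s.T[:3,3])@s.T[:3,:3]; c=c*[1,-1,-1]
        return cv2.projectPoints(c,np.zeros(3),np.zeros(3),s.K,s.D)[0][:,0]
def tri(v1,p1,v2,p2):
    o1,d1=v1.ray(p1);o2,d2=v2.ray(p2);d1=d1[0];d2=d2[0]
    A=np.c_[d1,-d2];t=np.linalg.lstsq(A,o2-o1,rcond=None)[0]
    a=o1+d1*t[0];b=o2+d2*t[1];return (a+b)/2,np.linalg.norm(a-b)
E
cat > m1.py <<'E'
from geo import *
S=V('pics/a_scene.npz');W=V('pics/a_side.npz')
for n,v in(('scene',S),('side',W)):
    h=v.hsv
    Y=(abs(h[...,0].astype(int)-23)<7)&(h[...,1]>170)&(h[...,2]>60)
    R=((h[...,0]<6)|(h[...,0]>174))&(h[...,1]>170)&(h[...,2]>60)
    G=(abs(h[...,0].astype(int)-65)<15)&(h[...,1]>130)
    for nm,m in(('Y',Y),('R',R),('G',G)):
        k,l,st,c=cv2.connectedComponentsWithStats(m.astype(np.uint8))
        for i in range(1,k):
            if st[i,4]<40: continue
            P,_=v.cloud(l==i)
            if len(P)==0: continue
            cn,_=cv2.findContours((l==i).astype(np.uint8),cv2.RETR_EXTERNAL,cv2.CHAIN_APPROX_NONE)
            print(n,nm,st[i],c[i].round(1),'med',np.median(P,0).round(1),'z',np.percentile(P[:,2],[2,50,98]).round(1))
E
python3 m1.py
python3 - <<'E'
import cv2
a=cv2.imread('pics/a_scene.png');b=cv2.imread('pics/a_side.png')
cv2.imwrite('pics/z1.png',cv2.resize(a[160:300,130:330],None,fx=4,fy=4,interpolation=2))
cv2.imwrite('pics/z2.png',cv2.resize(a[140:300,310:510],None,fx=4,fy=3.75,interpolation=2)) if 0 else cv2.imwrite('pics/z2.png',cv2.resize(a[150:300,310:510],None,fx=4,fy=4,interpolation=2))
cv2.imwrite('pics/z3.png',cv2.resize(b[100:250,240:440],None,fx=4,fy=4,interpolation=2))
cv2.imwrite('pics/z4.png',cv2.resize(b[215:365,190:390],None,fx=4,fy=4,interpolation=2))
E
```

```text
scene Y [ 485   33   69   65 2296] [521.8  68.1] med [-47.7 593.9  91. ] z [  9.1  91.  161.8]
scene Y [  80   63   58   66 2378] [110.5  94.9] med [ -35.9 -575.4  105. ] z [ 11.2 105.  179.7]
scene Y [230 173  17  27 287] [238.5 187.5] med [ 312.6 -260.1    7.5] z [ 2.9  7.5 38.9]
scene Y [ 241  194   62   36 1176] [271.  214.3] med [ 423.4 -200.1   11.3] z [ 2.2 11.3 58.6]
scene Y [   0  208   58   53 2035] [ 24.  232.6] med [ 474.2 -647.1   78.6] z [54.1 78.6 81. ]
scene Y [268 241  38  33 551] [286.5 256.4] med [ 540.4 -183.5    7.1] z [ 3.   7.1 38.6]
scene R [  39  159   46   47 1553] [ 62.  182.5] med [ 327.1 -615.5   78.5] z [54.1 78.5 80.9]
scene R [327 247  64  11 622] [357.6 252.4] med [639.5 -81.7  99.8] z [ 80.3  99.8 115.7]
scene G [433 192  31  23 334] [446.3 200.2] med [454.8 148.   33.8] z [11.2 33.8 36.2]
side Y [273 229  26  51 843] [285.1 255.8] med [ 420.7 -213.4   11.8] z [ 9.6 11.8 60.5]
side Y [329 234  40  25 340] [348.1 247. ] med [ 530.5 -188.     7.7] z [5.7 7.7 9.9]
side Y [194 276  47  17 421] [218.  284.3] med [ 310.4 -263.     7.8] z [ 5.6  7.8 10.5]
```

View pics/z1.png

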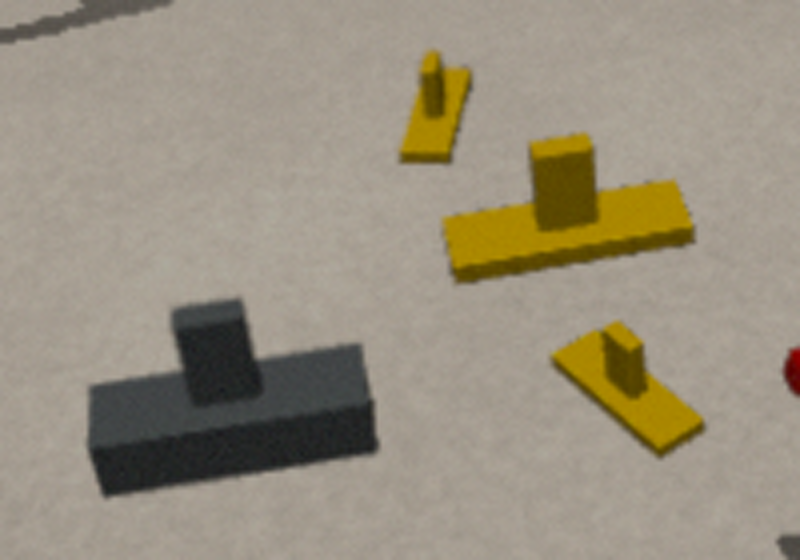

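View pics/z2.png

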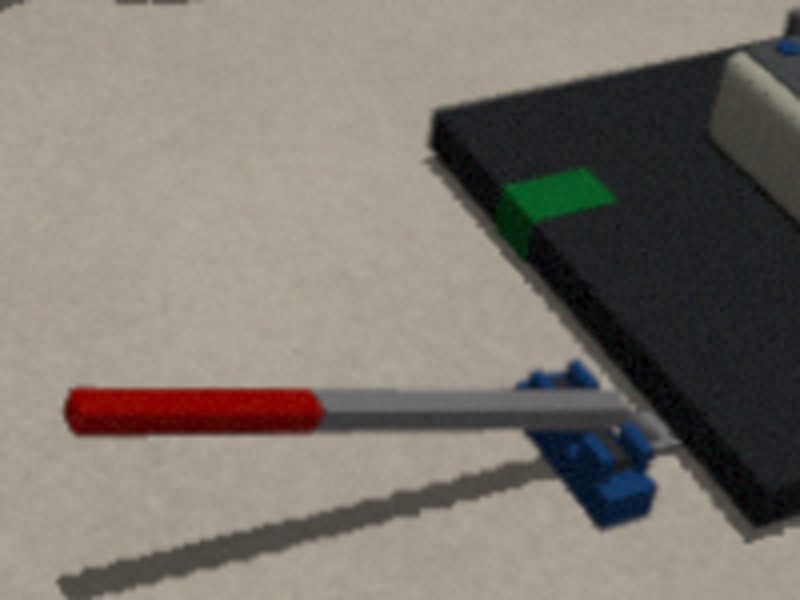

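View pics/z3.png

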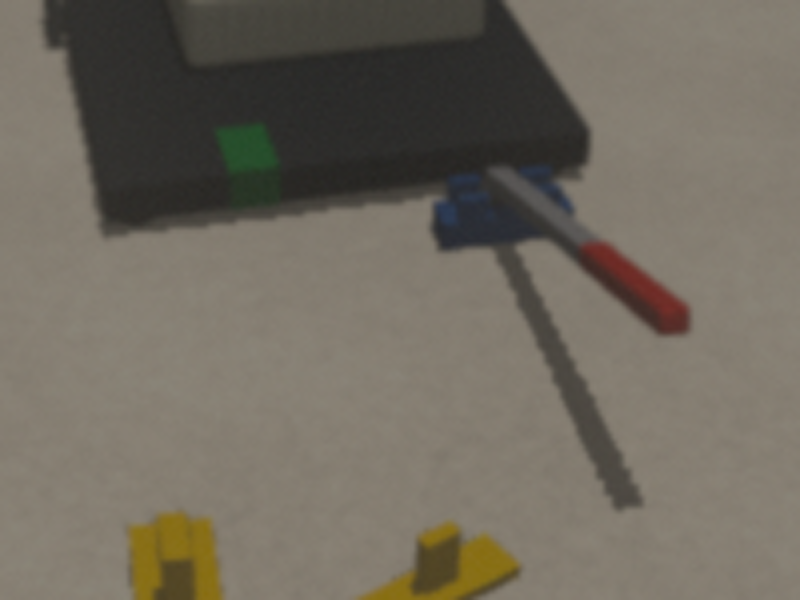

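View pics/z4.png

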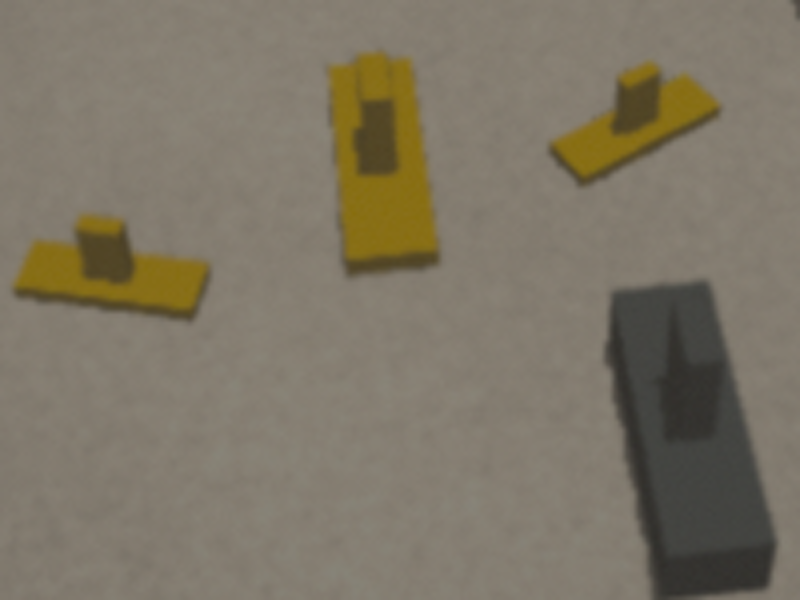

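```bash
cat > m2.py <<'E'
from geo import *
S=V('pics/a_scene.npz');W=V('pics/a_side.npz')
z1=lambda p:np.array(p)/4+[130,160]-.4
z2=lambda p:np.array(p)/4+[310,150]-.4
z3=lambda p:np.array(p)/4+[240,100]-.4
z4=lambda p:np.array(p)/4+[190,215]-.4
def T(n,a,b): 
    P,e=tri(S,a,W,b); print(n,P.round(1),'gap',round(e,1)); return P
T('fin top',z1((561,146)),z4((375,77)))
A=T('pl nearR(+y)',z1((676,182)),z4((333,66)))
B=T('pl +y +x',z1((692,230)),z4((410,62)))
C=T('pl -y -x',z1((443,217)),z4((347,262)))
D=T('pl -y +x',z1((452,268)),z4((438,254)))
print('mean',((A+B+C+D)/4).round(1))
for d in (C-A,D-B): print('ang',np.degrees(np.arctan2(-d[1],-d[0])), np.linalg.norm(d))
g1=T('g bot -x',z2((500,226)),z3((234,204)))
g2=T('g bot +x',z2((527,258)),z3((280,202)))
t1=T('g top -x',z2((503,186)),z3((230,182)))
t2=T('g top +x',z2((540,219)),z3((276,176)))
T('slab corner bot -x',z2((432,150)),z3((106,222)))
T('slab top -x',z2((436,114)),z3((100,192)))
T('slab top +x',z2((757,497)),z3((588,136)))
T('slab bot +x',z2((757,525)),z3((586,166)))
T('handle far',z2((70,410)),z3((678,322)))
T('handle near',z2((322,410)),z3((592,250)))
# onz mark
for n,v,p in(('S',S,[z2((500,226)),z2((527,258))]),('W',W,[z3((234,204)),z3((280,202))])):
    print(n,'z9',v.onz(p,9).round(1).tolist())
for n,v,p in(('S',S,[z2((503,186)),z2((540,219))]),('W',W,[z3((230,182)),z3((276,176))])):
    print(n,'z35',v.onz(p,35).round(1).tolist())
# red depth in side and scene
for n,v in(('scene',S),('side',W)):
    h=v.hsv
    R=((h[...,0]<8)|(h[...,0]>170))&(h[...,1]>120)&(h[...,2]>40)
    k,l,st,c=cv2.connectedComponentsWithStats(R.astype(np.uint8))
    for i in range(1,k):
        if st[i,4]<100: continue
        P,_=v.cloud(l==i)
        if len(P)==0: continue
        u,s,vt=np.linalg.svd(P-P.mean(0),full_matrices=False)
        q=(P-P.mean(0))@vt[0]
        print(n,st[i],P.mean(0).round(1),vt[0].round(3),q.min(),q.max(), 'mid',(P.mean(0)+vt[0]*(q.min()+q.max())/2).round(1))
E
python3 m2.py
```

```text
fin top [ 418.5 -199.3   59.2] gap 0.0
pl nearR(+y) [ 395.3 -141.6   12. ] gap 0.4
pl +y +x [ 431.6 -138.6    9.7] gap 0.9
pl -y -x [ 404.5 -260.5   11.9] gap 1.3
pl -y +x [ 442.8 -257.6   10.9] gap 0.6
mean [ 418.6 -199.6   11.1]
ang 94.41775393795754 119.19568855647469
ang 95.40146420719735 119.51988617168465
g bot -x [446.2 132.   12.8] gap 1.5
g bot +x [473.3 135.9  11.7] gap 0.4
g top -x [443.2 130.1  32.9] gap 4.8
g top +x [470.3 139.6  30.6] gap 5.7
slab corner bot -x [370.6 122.4   8.7] gap 2.6
slab top -x [368.6 122.2  30.4] gap 1.4
slab top +x [663.4 164.7  31.8] gap 4.6
slab bot +x [663.6 169.   10.5] gap 0.6
handle far [ 644.6 -130.2  113.3] gap 0.3
handle near [627.5 -23.9  79.8] gap 0.9
S z9 [[442.7, 133.6, 9.0], [470.0, 137.8, 9.0]]
W z9 [[445.9, 139.2, 9.0], [473.5, 139.8, 9.0]]
S z35 [[442.7, 131.1, 35.0], [471.7, 139.6, 35.0]]
W z35 [[444.2, 122.6, 35.0], [471.2, 127.6, 35.0]]
scene [  38  159   50   47 1736] [ 317.5 -613.6   74.2] [ 0.995  0.036 -0.097] -119.29061020338428 45.91368004793555 mid [ 281.  -614.9   77.8]
scene [326 247  65  12 705] [638.7 -81.3  99.4] [ 0.153 -0.944  0.291] -58.909115805586396 50.5613327853722 mid [638.1 -77.4  98.1]
side [386 161  26  22 172] [635.1 -89.8 105.2] [ 0.172 -0.948  0.268] -61.48352907357949 41.46874975967622 mid [633.4 -80.3 102.5]
```

```bash
cat > plan.py <<'E'
import numpy as np,sys
from scipy.spatial.transform import Rotation as R
from cell import robot
def st():
    o=robot.observe();q=o['ee_rot'];return o,R.from_quat([q[1],q[2],q[3],q[0]])
def goal(yaw,tilt=0):
    # jaw axis z at yaw (deg), y down; tilt: deg about jaw (edge x) axis
    a=np.radians(yaw);z=np.array([np.cos(a),np.sin(a),0]);y=np.array([0,0,-1.]);x=np.cross(y,z)
    return R.from_rotvec(np.radians(tilt)*z)*R.from_matrix(np.c_[x,y,z])
if __name__=='__main__':
    o,Rc=st(); print(round(o['t'],2),o['tool_pos'].round(1),o['joint_positions'].round(3),'F',o['wrist_force'].round(1),'gap',round(o['finger_gap'],1));print(Rc.as_matrix().round(3).tolist())
    if len(sys.argv)>4:
        p=np.array(list(map(float,sys.argv[1:4])));yaw=float(sys.argv[4]);tilt=float(sys.argv[5]) if len(sys.argv)>5 else 0
        print('lin m',((p-o['tool_pos'])/1000).round(4))
        for yy,t in((yaw,tilt),(yaw+180,-tilt)):
            print('rot5',((goal(yy,t)*Rc.inv()).as_rotvec(degrees=True)/5).round(3))
E
python3 plan.py 636 -78 240 8.8
```

```text
0.15 [ 189.8 -594.8  244.3] [-1.332  0.309  1.635  0.     1.2   -0.07 ] F [-0.3 -0.1 -0.2] gap 85.3
[[-0.953, -0.0, 0.304], [-0.304, 0.002, -0.953], [-0.0, -1.0, -0.002]]
lin m [ 0.4462  0.5168 -0.0043]
rot5 [-1.3000e-02 -1.8000e-02  1.6221e+01]
rot5 [-1.9000e-02  1.4000e-02 -1.9779e+01]
```

Emit:
apply_moves(jaw=[-1,-1,-1,-1,-1,-1,-1,-1,-1,-1], linear=[[0.023,0.026,0],[0.046,0.052,0],[0.069,0.078,0],[0.092,0.104,0],[0.115,0.13,0],[0.138,0.156,0],[0.161,0.182,0],[0.184,0.208,0],[0.207,0.234,0],[0.23,0.26,0]], delta_rot=[[0,0,0.8],[0,0,1.6],[0,0,2.4],[0,0,3.2],[0,0,4.0],[0,0,4.8],[0,0,5.6],[0,0,6.4],[0,0,7.2],[0,0,8.0]])

```text
t: 0.98
tool_pos: [420.6, -333.8, 245.1]
ee_rot: [0.342, -0.342, 0.619, -0.619]
wrist_force: [0.1, 0.4, 0.4]
finger_gap: 85.4
```

Emit:
apply_moves(jaw=[-1,-1,-1,-1,-1,-1,-1,-1,-1,-1], linear=[[0.025,0.029,0],[0.05,0.058,0],[0.075,0.086,0],[0.1,0.115,0],[0.125,0.144,0],[0.15,0.172,0],[0.175,0.2,0],[0.2,0.23,0],[0.216,0.257,0],[0.216,0.257,0]], delta_rot=[[0,0,0.9],[0,0,1.8],[0,0,2.7],[0,0,3.6],[0,0,4.5],[0,0,5.4],[0,0,6.3],[0,0,7.2],[0,0,8.2],[0,0,8.2]])

```text
t: 1.82
tool_pos: [638.5, -73.0, 244.8]
ee_rot: [0.539, -0.537, 0.459, -0.458]
wrist_force: [0.3, 0.5, 0.5]
finger_gap: 85.2
```

```bash
python3 plan.py 636 -78 160 8.8; python3 snap.py b wrist scene
```

```text
1.82 [638.5 -73.  244.8] [-0.183  0.341  1.591  0.004  1.208 -0.344] F [0.3 0.5 0.5] gap 85.2
[[0.159, 0.002, 0.987], [-0.987, 0.003, 0.159], [-0.003, -1.0, 0.002]]
lin m [-0.0025 -0.005  -0.0848]
rot5 [-0.035  0.019 -0.065]
rot5 [-3.0000e-02 -5.5000e-02  3.5935e+01]
wrist 358.91848958463714 [-0.06722899  0.          0.          0.          0.        ] [[0.987, -0.152, -0.049, 626.009], [0.16, 0.943, 0.293, 1.849], [0.001, -0.297, 0.955, 374.208], [0.0, 0.0, 0.0, 1.0]]
scene 469.32103277937864 [-0.14005123  0.          0.          0.          0.        ] [[0.177, -0.601, 0.779, 1143.66], [0.984, 0.104, -0.144, -228.421], [0.006, 0.793, 0.61, 599.506], [0.0, 0.0, 0.0, 1.0]]
```

View pics/b_wrist.png

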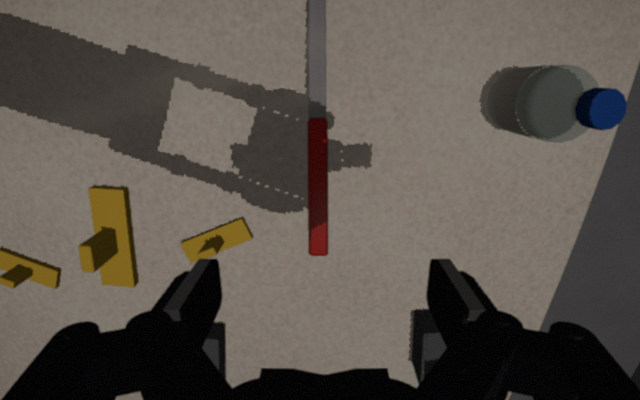

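The wrist view shows the red handle upright at column 318, rows 118–255, midway between the fingers, so the yaw is right. Next I'll triangulate it from the wrist and the first views.

```bash
cat > m3.py <<'E'
from geo import *
S=V('pics/a_scene.npz');W=V('pics/a_side.npz');X=V('pics/b_wrist.npz')
z2=lambda p:np.array(p)/4+[310,150]-.4
z3=lambda p:np.array(p)/4+[240,100]-.4
for n,a,b,c in(('far',z2((70,410)),z3((678,322)),(318,253)),('near',z2((322,410)),z3((592,250)),(317,120))):
    print(n,[ (q[0].round(1),round(q[1],1)) for q in (tri(S,a,X,c),tri(W,b,X,c))])
h=X.hsv;R=((h[...,0]<8)|(h[...,0]>170))&(h[...,1]>120)&(h[...,2]>40)
k,l,st,c=cv2.connectedComponentsWithStats(R.astype(np.uint8))
i=1+np.argmax(st[1:,4]);P,_=X.cloud(l==i);u,s,vt=np.linalg.svd(P-P.mean(0),full_matrices=False)
print(st[i],P.mean(0).round(1),vt[0].round(3),s,np.percentile(P[:,2],[1,99]))
# shim
Y=(abs(h[...,0].astype(int)-23)<7)&(h[...,1]>150)&(h[...,2]>40)
print(tri(S,np.array((561,146))/4+[129.6,159.6],X,(86,258)))
for p in((88,187),(127,186),(137,285),(98,287)):print(X.onz([p],12).round(1))
E
python3 m3.py
```

```text
far [(array([ 642.3, -129.4,  110.5]), np.float64(1.1)), (array([ 643.8, -128.4,  112.1]), np.float64(2.6))]
near [(array([626.2, -25.4,  78.9]), np.float64(3.6)), (array([626. , -26.8,  82.4]), np.float64(1.2))]
[ 308  118   20  138 2558] [633.7 -75.4 101.7] [ 0.158 -0.936  0.315] [1573.40371057  282.28783567  211.29010666] [ 85.48352866 118.02266455]
(array([ 415.44450102, -199.49907008,   57.56203156]), np.float64(1.1233707481506479))
[[ 391.  -141.4   12. ]]
[[ 434.7 -133.3   12. ]]
[[ 445.2 -254.1   12. ]]
[[ 397.2 -265.8   12. ]]
```

Emit:
apply_moves(jaw=[-1,-1,-1,-1,-1,-1,-1,-1], linear=[[-0.001,0.001,-0.025],[-0.001,0.001,-0.05],[-0.001,0.001,-0.075],[-0.001,0.001,-0.1],[-0.001,0.001,-0.125],[-0.001,0.001,-0.145],[-0.001,0.001,-0.154],[-0.001,0.001,-0.154]], delta_rot=[[0,0,0],[0,0,0],[0,0,0],[0,0,0],[0,0,0],[0,0,0],[0,0,0],[0,0,0]])

```text
t: 2.58
tool_pos: [631.8, -78.4, 88.2]
ee_rot: [-0.535, 0.537, -0.463, 0.459]
wrist_force: [-0.6, 0.1, 0.2]
finger_gap: 85.5
```

Emit:
apply_moves(jaw=[0,0.5,1,1,1,1,1,1,1,1], linear=[[0,0,0],[0,0,0],[0,0,0],[0,0,0],[0,0,0],[0,0,0],[0,0,0],[0,0,0],[0,0,0],[0,0,0]], delta_rot=[[0,0,0],[0,0,0],[0,0,0],[0,0,0],[0,0,0],[0,0,0],[0,0,0],[0,0,0],[0,0,0],[0,0,0]], force=60)

```text
t: 3.42
tool_pos: [635.5, -77.6, 92.0]
ee_rot: [0.537, -0.537, 0.46, -0.461]
wrist_force: [-0.0, -1.1, 4.5]
finger_gap: 14.7
```

```bash
python3 plan.py; python3 snap.py c side
```

```text
3.42 [635.5 -77.6  92. ] [-1.890e-01  5.090e-01  1.693e+00 -1.000e-03  9.390e-01 -3.420e-01] F [-0.  -1.1  4.5] gap 14.7
[[0.152, 0.001, 0.988], [-0.988, -0.001, 0.152], [0.001, -1.0, 0.001]]
side 434.5402888976586 [-0.10309573  0.          0.          0.          0.        ] [[0.999, 0.034, -0.041, 455.809], [-0.054, 0.625, -0.779, -741.053], [-0.001, 0.78, 0.626, 576.205], [0.0, 0.0, 0.0, 1.0]]
```

View pics/c_side.png

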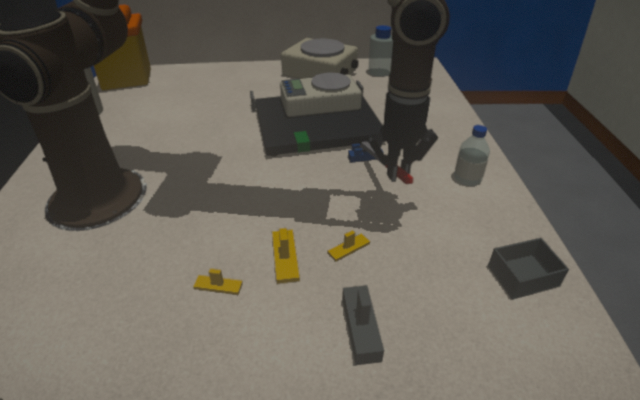

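Gripped (gap 14.7 mm). Next I'll work out the arc.

```bash
python3 -c "
import numpy as np
for k in range(1,11):
    t=.27*k/10;y,z=-187,65;dy=y*np.cos(t)-z*np.sin(t)-y;dz=y*np.sin(t)+z*np.cos(t)-z
    print(k,np.round([-.154*dy/1e3,.988*dy/1e3,dz/1e3],4), np.round(np.degrees(t)/5*np.array([.988,.154]),3))"
```

```text
1 [ 0.0003 -0.0017 -0.0051] [0.306 0.048]
2 [ 0.0005 -0.0032 -0.0102] [0.611 0.095]
3 [ 0.0007 -0.0046 -0.0153] [0.917 0.143]
4 [ 0.0009 -0.0058 -0.0205] [1.223 0.191]
5 [ 0.0011 -0.007  -0.0258] [1.528 0.238]
6 [ 0.0012 -0.0079 -0.031 ] [1.834 0.286]
7 [ 0.0014 -0.0088 -0.0363] [2.14  0.334]
8 [ 0.0015 -0.0095 -0.0416] [2.445 0.381]
9 [ 0.0016 -0.01   -0.0469] [2.751 0.429]
10 [ 0.0016 -0.0104 -0.0522] [3.057 0.476]
```

Emit:
apply_moves(jaw=[1,1,1,1,1,1], linear=[[0.0003,-0.0017,-0.005],[0.0005,-0.0032,-0.01],[0.0005,-0.0032,-0.01],[0.0007,-0.0046,-0.015],[0.0009,-0.0058,-0.0205],[0.0009,-0.0058,-0.0205]], delta_rot=[[0.3,0.05,0],[0.6,0.1,0],[0.6,0.1,0],[0.9,0.14,0],[1.2,0.19,0],[1.2,0.19,0]])

```text
t: 3.97
tool_pos: [636.8, -84.0, 72.3]
ee_rot: [0.56, -0.511, 0.488, -0.432]
wrist_force: [-1.2, 0.1, 11.1]
finger_gap: 14.6
```

```bash
python3 plan.py; python3 snap.py d side;python3 - <<'E'
import cv2
b=cv2.imread('pics/d_side.png')
cv2.imwrite('pics/z5.png',cv2.resize(b[90:240,240:440],None,fx=4,fy=4,interpolation=2))
E
```

```text
3.97 [636.8 -84.   72.3] [-0.246  0.557  1.668  0.12   0.96  -0.469] F [-1.2  0.1 11.1] gap 14.6
[[0.15, -0.015, 0.989], [-0.983, 0.105, 0.151], [-0.106, -0.994, 0.001]]
side 434.5402888976586 [-0.10309573  0.          0.          0.          0.        ] [[0.999, 0.034, -0.041, 455.809], [-0.054, 0.625, -0.779, -741.053], [-0.001, 0.78, 0.626, 576.205], [0.0, 0.0, 0.0, 1.0]]
```

View pics/z5.png

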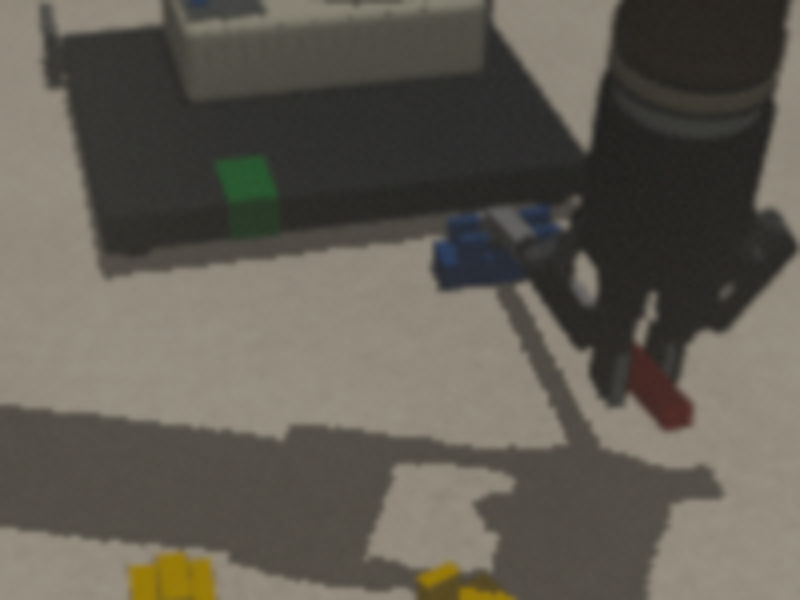

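Emit:
apply_moves(jaw=[1,1,1,1,1,1,1,1,1,1], linear=[[0.0002,-0.0012,-0.0053],[0.0003,-0.0021,-0.0105],[0.0003,-0.0021,-0.0105],[0.0005,-0.003,-0.0158],[0.0006,-0.0037,-0.021],[0.0006,-0.0037,-0.021],[0.0007,-0.0042,-0.0264],[0.0007,-0.0046,-0.0317],[0.0007,-0.0046,-0.0317],[0.0007,-0.0046,-0.0317]], delta_rot=[[0.3,0.05,0],[0.6,0.1,0],[0.6,0.1,0],[0.9,0.14,0],[1.2,0.19,0],[1.2,0.19,0],[1.5,0.24,0],[1.8,0.28,0],[1.8,0.28,0],[1.8,0.28,0]])

```text
t: 4.85
tool_pos: [637.8, -89.7, 40.7]
ee_rot: [0.593, -0.471, 0.527, -0.387]
wrist_force: [-1.5, -3.7, 9.0]
finger_gap: 14.5
```

```bash
python3 plan.py; python3 snap.py e side scene;python3 - <<'E'
import cv2
b=cv2.imread('pics/e_side.png')
cv2.imwrite('pics/z6.png',cv2.resize(b[100:250,240:440],None,fx=4,fy=4,interpolation=2))
b=cv2.imread('pics/e_scene.png')
cv2.imwrite('pics/z7.png',cv2.resize(b[150:300,310:510],None,fx=4,fy=4,interpolation=2))
E
```

```text
4.85 [637.8 -89.7  40.7] [-0.317  0.644  1.624  0.277  1.011 -0.634] F [-1.5 -3.7  9. ] gap 14.5
[[0.147, -0.038, 0.988], [-0.954, 0.257, 0.152], [-0.26, -0.966, 0.001]]
side 434.5402888976586 [-0.10309573  0.          0.          0.          0.        ] [[0.999, 0.034, -0.041, 455.809], [-0.054, 0.625, -0.779, -741.053], [-0.001, 0.78, 0.626, 576.205], [0.0, 0.0, 0.0, 1.0]]
scene 469.32103277937864 [-0.14005123  0.          0.          0.          0.        ] [[0.177, -0.601, 0.779, 1143.66], [0.984, 0.104, -0.144, -228.421], [0.006, 0.793, 0.61, 599.506], [0.0, 0.0, 0.0, 1.0]]
```

View pics/z6.png

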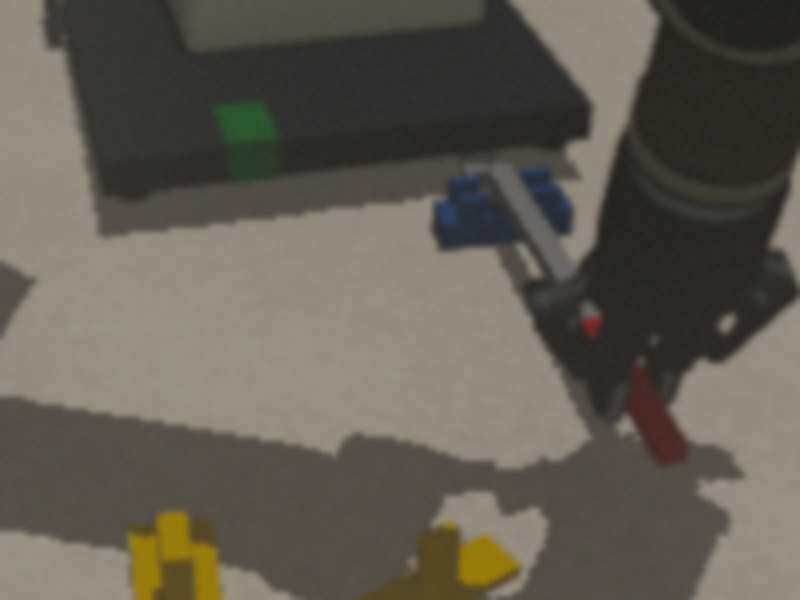

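View pics/z7.png

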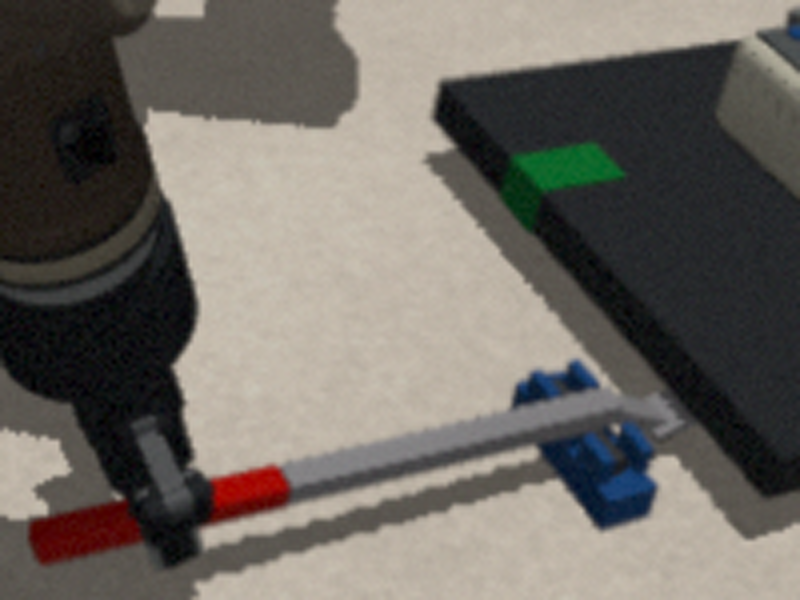

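The slab edge has lifted clearly: green bottom edge at z6 rows 176–180, up from 202–204. Now to measure the height.

```bash
cat > m4.py <<'E'
from geo import *
S=V('pics/e_scene.npz');W=V('pics/e_side.npz')
z2=lambda p:np.array(p)/4+[310,150]-.4
z3=lambda p:np.array(p)/4+[240,100]-.4
for a,b in(((503,196),(230,180)),((531,229),(280,176)),((440,115),(103,192)),((765,495),(587,136))):
    print(tri(S,z2(a),W,z3(b)))
E
python3 m4.py
```

```text
(array([444.34092089, 131.41252156,  30.36122432]), np.float64(0.8640634231913104))
(array([473.6266024 , 134.70524328,  30.65774198]), np.float64(0.3206027233603591))
(array([369.96742413, 123.84693736,  29.94024733]), np.float64(0.30699529884070886))
(array([663.05341402, 168.42204012,  30.64810026]), np.float64(2.5611013581805735))
```

Emit:
apply_moves(jaw=[0,-1,-1,-1,-1,-1,-1,-1,-1,-1], linear=[[0,0,0],[0,0,0],[0,0,0],[0,0,0],[0,0,0],[0.001,-0.006,0.024],[0.002,-0.012,0.05],[0.003,-0.018,0.075],[0.004,-0.025,0.1],[0.005,-0.03,0.12]], delta_rot=[[0,0,0],[0,0,0],[0,0,0],[0,0,0],[0,0,0],[0,0,0],[0,0,0],[0,0,0],[0,0,0],[0,0,0]])

```text
t: 5.78
tool_pos: [642.0, -118.3, 160.8]
ee_rot: [0.593, -0.471, 0.527, -0.386]
wrist_force: [1.4, 0.0, 0.1]
finger_gap: 85.3
```

```bash
python3 plan.py 417.5 -199.5 200 5; python3 snap.py f side;python3 - <<'E'
import cv2
b=cv2.imread('pics/f_side.png')
cv2.imwrite('pics/z8.png',cv2.resize(b[100:250,240:440],None,fx=4,fy=4,interpolation=2))
E
```

```text
5.78 [ 642.  -118.3  160.8] [-0.356  0.51   1.554  0.246  1.218 -0.609] F [1.4 0.  0.1] gap 85.3
[[0.146, -0.039, 0.989], [-0.954, 0.258, 0.151], [-0.261, -0.965, 0.0]]
lin m [-0.2245 -0.0812  0.0392]
rot5 [-3.009 -0.358 -0.732]
rot5 [ 0.549 -4.618 34.962]
side 434.5402888976586 [-0.10309573  0.          0.          0.          0.        ] [[0.999, 0.034, -0.041, 455.809], [-0.054, 0.625, -0.779, -741.053], [-0.001, 0.78, 0.626, 576.205], [0.0, 0.0, 0.0, 1.0]]
```

View pics/z8.png

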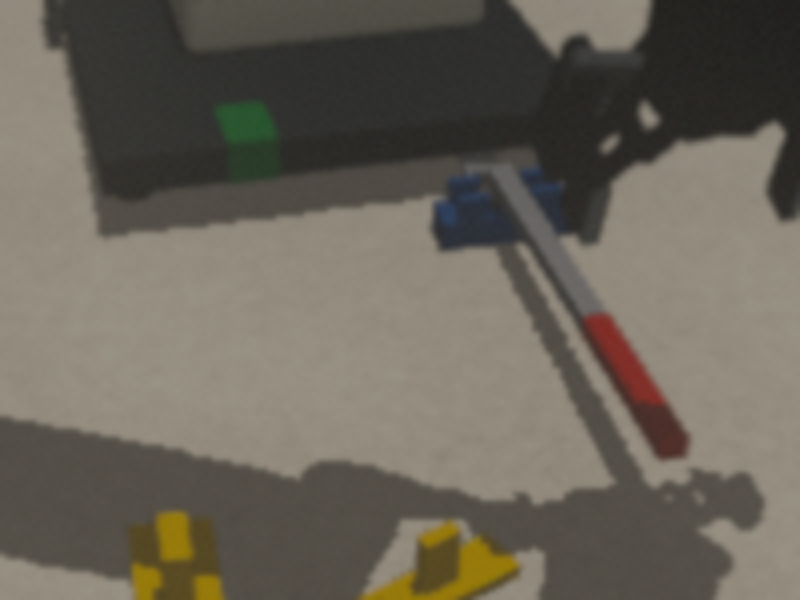

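The slab and bar stayed up after release. Now over the big yellow shim.

Emit:
apply_moves(jaw=[-1,-1,-1,-1,-1,-1,-1,-1,-1,-1], linear=[[-0.025,-0.009,0.008],[-0.05,-0.018,0.016],[-0.075,-0.027,0.024],[-0.1,-0.036,0.032],[-0.125,-0.045,0.039],[-0.15,-0.054,0.039],[-0.175,-0.063,0.039],[-0.2,-0.072,0.039],[-0.2245,-0.0815,0.039],[-0.2245,-0.0815,0.039]], delta_rot=[[-0.3,-0.04,-0.08],[-0.6,-0.08,-0.16],[-0.9,-0.12,-0.24],[-1.2,-0.16,-0.32],[-1.6,-0.2,-0.4],[-2.0,-0.24,-0.5],[-2.4,-0.29,-0.6],[-2.7,-0.33,-0.66],[-3.0,-0.36,-0.73],[-3.0,-0.36,-0.73]])

```text
t: 6.67
tool_pos: [412.3, -198.5, 196.7]
ee_rot: [-0.52, 0.522, -0.48, 0.476]
wrist_force: [-0.2, 1.0, 0.4]
finger_gap: 85.7
```

```bash
python3 snap.py g wrist; python3 plan.py 417.5 -199.5 37 5
```

```text
wrist 358.91848958463714 [-0.06722899  0.          0.          0.          0.        ] [[0.996, -0.085, -0.019, 406.366], [0.087, 0.951, 0.297, -122.86], [-0.007, -0.297, 0.955, 326.049], [0.0, 0.0, 0.0, 1.0]]
6.72 [ 414.8 -198.7  197.3] [-5.420e-01  4.500e-02  2.051e+00  1.000e-03  1.050e+00 -6.280e-01] F [-0.1  0.6  0.8] gap 85.5
[[0.086, -0.003, 0.996], [-0.996, 0.002, 0.086], [-0.003, -1.0, -0.003]]
lin m [ 0.0027 -0.0008 -0.1603]
rot5 [-0.027 -0.032  0.016]
rot5 [ -0.05    0.043 -35.984]
```

View pics/g_wrist.png

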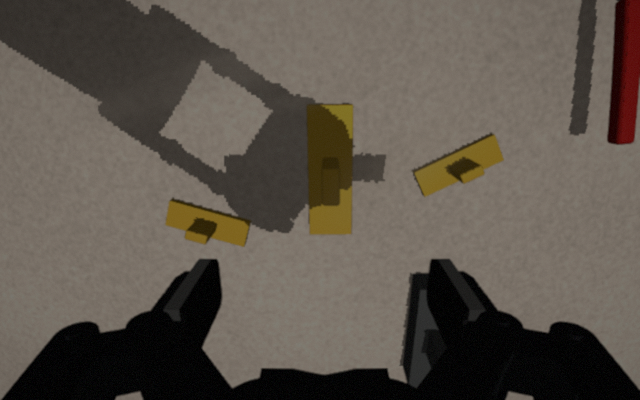

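```bash
python3 - <<'E'
from geo import *
X=V('pics/g_wrist.npz')
print('plate',X.onz([(308,104),(352,104),(352.5,234),(310,234)],12).round(1).tolist())
print('fin top',X.onz([(322,204),(339.5,204)],60).round(1).tolist())
print('decoy',X.onz([(414,168),(426,195)],8).round(1).tolist(),'grey',X.onz([(412,273)],32).round(1))
S=V('pics/a_scene.npz')
print('grey top cnr',S.onz(np.array([(90,386),(88,446),(375,398),(360,346)])/4+[129.6,159.6],32).round(1).tolist())
E
```

```text
plate [[392.2, -140.9, 12.0], [429.6, -137.6, 12.0], [443.2, -256.9, 12.0], [403.0, -260.5, 12.0]]
fin top [[411.0, -213.2, 60.0], [424.6, -212.0, 60.0]]
decoy [[492.2, -189.0, 8.0], [507.6, -213.5, 8.0]] grey [[ 500.2 -282.6   32. ]]
grey top cnr [[521.1, -418.0, 32.0], [558.4, -415.1, 32.0], [548.6, -293.1, 32.0], [514.3, -299.3, 32.0]]
```

Emit:
apply_moves(jaw=[-1,-1,-1,-1,-1,-1,-1,-1,-1], linear=[[0,0.001,-0.025],[0,0.001,-0.05],[0,0.001,-0.075],[0,0.001,-0.1],[0,0.001,-0.12],[0,0.001,-0.14],[0,0.001,-0.155],[0,0.001,-0.16],[0,0.001,-0.16]], delta_rot=[[0,0,0],[0,0,0],[0,0,0],[0,0,0],[0,0,0],[0,0,0],[0,0,0],[0,0,0],[0,0,0]])

```text
t: 7.47
tool_pos: [416.7, -197.6, 36.5]
ee_rot: [-0.521, 0.521, -0.479, 0.476]
wrist_force: [-1.0, 0.2, 0.8]
finger_gap: 85.8
```

Emit:
apply_moves(jaw=[0,0.5,1,1,1,1,1,1,1,1], linear=[[0,0,0],[0,0,0],[0,0,0],[0,0,0],[0,0,0],[0,0,0],[0,0,0],[0,0,0],[0,0,0],[0,0,0]], delta_rot=[[0,0,0],[0,0,0],[0,0,0],[0,0,0],[0,0,0],[0,0,0],[0,0,0],[0,0,0],[0,0,0],[0,0,0]], force=40)

```text
t: 8.3
tool_pos: [417.3, -198.6, 38.6]
ee_rot: [0.521, -0.521, 0.478, -0.477]
wrist_force: [-1.7, 0.7, 6.5]
finger_gap: 13.5
```

```bash
python3 plan.py; python3 snap.py h scene side wrist
```

```text
8.3 [ 417.3 -198.6   38.6] [-5.390e-01  3.240e-01  2.127e+00  1.000e-03  6.910e-01 -6.270e-01] F [-1.7  0.7  6.5] gap 13.5
[[0.087, -0.001, 0.996], [-0.996, 0.001, 0.087], [-0.001, -1.0, -0.001]]
scene 469.32103277937864 [-0.14005123  0.          0.          0.          0.        ] [[0.177, -0.601, 0.779, 1143.66], [0.984, 0.104, -0.144, -228.421], [0.006, 0.793, 0.61, 599.506], [0.0, 0.0, 0.0, 1.0]]
side 434.5402888976586 [-0.10309573  0.          0.          0.          0.        ] [[0.999, 0.034, -0.041, 455.809], [-0.054, 0.625, -0.779, -741.053], [-0.001, 0.78, 0.626, 576.205], [0.0, 0.0, 0.0, 1.0]]
wrist 358.91848958463714 [-0.06722899  0.          0.          0.          0.        ] [[0.996, -0.085, -0.025, 410.578], [0.088, 0.95, 0.298, -122.781], [-0.002, -0.299, 0.954, 167.88], [0.0, 0.0, 0.0, 1.0]]
```

View pics/h_scene.png

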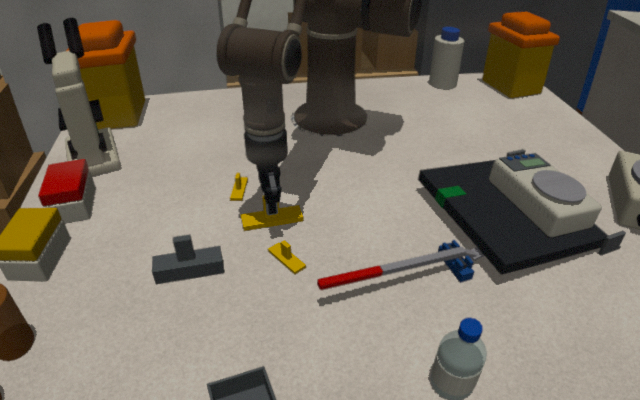

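View pics/h_wrist.png

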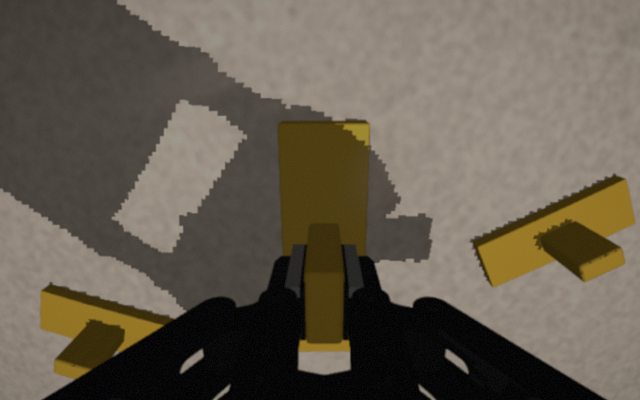

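Firm grip on the big shim. I'll lift it 4 mm and carry it to about 110 mm out from the mark, turning it 3.7°.

Emit:
apply_moves(jaw=[1,1,1,1,1,1,1,1,1,1], linear=[[0,0,0.004],[0,0.022,0.004],[0.006,0.05,0.004],[0.014,0.08,0.004],[0.022,0.11,0.004],[0.03,0.14,0.004],[0.04,0.17,0.004],[0.05,0.2,0.004],[0.058,0.225,0.004],[0.058,0.225,0.004]], delta_rot=[[0,0,0],[0,0,0.1],[0,0,0.2],[0,0,0.3],[0,0,0.4],[0,0,0.5],[0,0,0.6],[0,0,0.7],[0,0,0.74],[0,0,0.74]])

```text
t: 9.28
tool_pos: [476.6, 30.2, 42.3]
ee_rot: [0.538, -0.537, 0.46, -0.459]
wrist_force: [0.0, 0.0, -0.9]
finger_gap: 13.6
```

Emit:
apply_moves(jaw=[1,1], linear=[[0,0,0],[0,0,0]], delta_rot=[[0,0,0],[0,0,0]])

```text
t: 9.45
tool_pos: [474.2, 26.5, 41.7]
ee_rot: [-0.536, 0.537, -0.461, 0.459]
wrist_force: [-1.3, -0.8, -0.8]
finger_gap: 14.2
```

```bash
python3 plan.py 463.2 107.3 38.6 8.7; python3 snap.py i wrist side
```

```text
9.45 [474.2  26.5  41.7] [-3.600e-02  3.380e-01  2.097e+00  1.000e-03  7.100e-01 -1.900e-01] F [-1.3 -0.8 -0.8] gap 14.2
[[0.152, -0.003, 0.988], [-0.988, 0.001, 0.152], [-0.001, -1.0, -0.002]]
lin m [-0.011   0.0808 -0.0031]
rot5 [-0.01  -0.03  -0.011]
rot5 [ 4.7000e-02 -1.6000e-02  3.5989e+01]
wrist 358.91848958463714 [-0.06722899  0.          0.          0.          0.        ] [[0.988, -0.147, -0.043, 462.753], [0.153, 0.943, 0.296, 101.675], [-0.003, -0.299, 0.954, 170.963], [0.0, 0.0, 0.0, 1.0]]
side 434.5402888976586 [-0.10309573  0.          0.          0.          0.        ] [[0.999, 0.034, -0.041, 455.809], [-0.054, 0.625, -0.779, -741.053], [-0.001, 0.78, 0.626, 576.205], [0.0, 0.0, 0.0, 1.0]]
```

View pics/i_wrist.png

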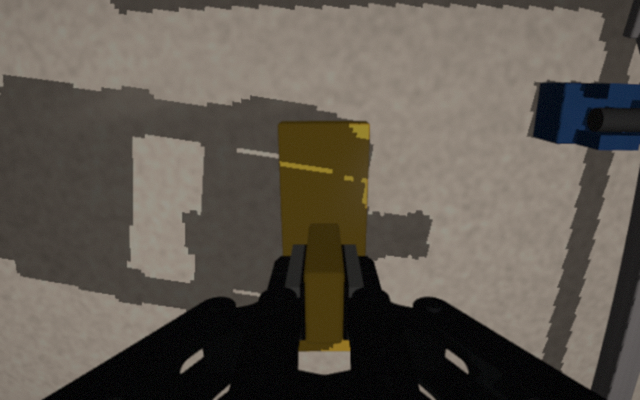

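View pics/i_side.png

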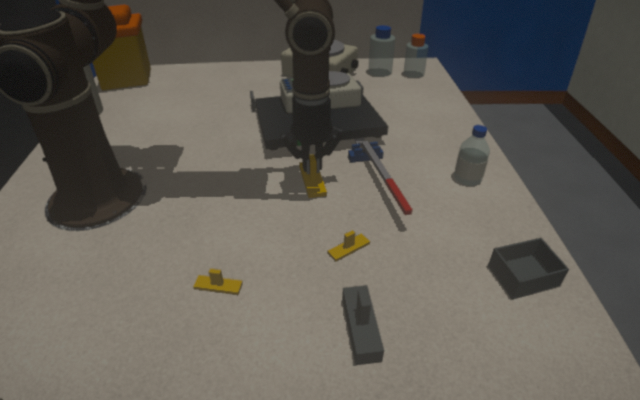

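Emit:
apply_moves(jaw=[1,1,1,1,1,1,1,1,1,1], linear=[[0,0,-0.003],[-0.001,0.01,-0.003],[-0.003,0.02,-0.003],[-0.004,0.03,-0.003],[-0.005,0.04,-0.003],[-0.007,0.05,-0.003],[-0.008,0.06,-0.003],[-0.009,0.068,-0.003],[-0.0105,0.076,-0.003],[-0.011,0.08,-0.003]], delta_rot=[[0,0,0],[0,0,0],[0,0,0],[0,0,0],[0,0,0],[0,0,0],[0,0,0],[0,0,0],[0,0,0],[0,0,0]])

```text
t: 10.38
tool_pos: [463.7, 107.9, 39.1]
ee_rot: [0.537, -0.537, 0.461, -0.46]
wrist_force: [-0.5, -0.1, -1.3]
finger_gap: 13.5
```

Emit:
apply_moves(jaw=[1,1,1], linear=[[0,0,-0.001],[0,0,-0.001],[0,0,-0.001]], delta_rot=[[0,0,0],[0,0,0],[0,0,0]])

```text
t: 10.63
tool_pos: [464.5, 107.1, 38.6]
ee_rot: [0.537, -0.536, 0.461, -0.46]
wrist_force: [-1.1, 3.8, 3.5]
finger_gap: 13.4
```

```bash
python3 plan.py 463.2 107.3 38.6 8.7; python3 snap.py j wrist side scene;python3 - <<'E'
import cv2
b=cv2.imread('pics/j_scene.png')
cv2.imwrite('pics/z9.png',cv2.resize(b[150:300,310:510],None,fx=4,fy=4,interpolation=2))
E
```

```text
10.63 [464.5 107.1  38.6] [ 0.134  0.345  2.095  0.003  0.701 -0.02 ] F [-1.1  3.8  3.5] gap 13.4
[[0.151, -0.0, 0.988], [-0.988, 0.002, 0.151], [-0.002, -1.0, -0.0]]
lin m [-0.0013  0.0002 -0.    ]
rot5 [-0.021 -0.004 -0.001]
rot5 [ 7.0000e-03 -3.2000e-02  3.5999e+01]
wrist 358.91848958463714 [-0.06722899  0.          0.          0.          0.        ] [[0.988, -0.146, -0.044, 452.822], [0.152, 0.943, 0.295, 182.203], [-0.001, -0.298, 0.955, 167.949], [0.0, 0.0, 0.0, 1.0]]
side 434.5402888976586 [-0.10309573  0.          0.          0.          0.        ] [[0.999, 0.034, -0.041, 455.809], [-0.054, 0.625, -0.779, -741.053], [-0.001, 0.78, 0.626, 576.205], [0.0, 0.0, 0.0, 1.0]]
scene 469.32103277937864 [-0.14005123  0.          0.          0.          0.        ] [[0.177, -0.601, 0.779, 1143.66], [0.984, 0.104, -0.144, -228.421], [0.006, 0.793, 0.61, 599.506], [0.0, 0.0, 0.0, 1.0]]
```

View pics/j_wrist.png

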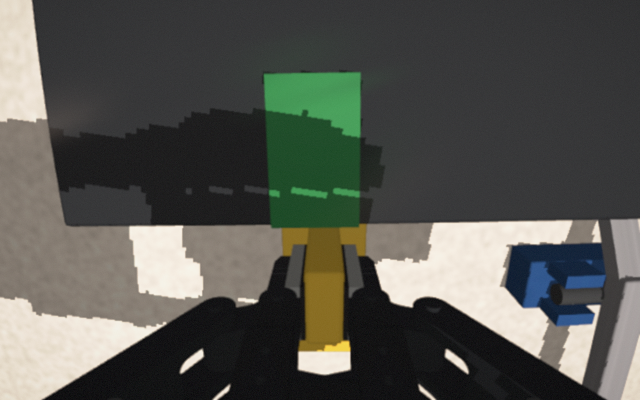

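View pics/z9.png

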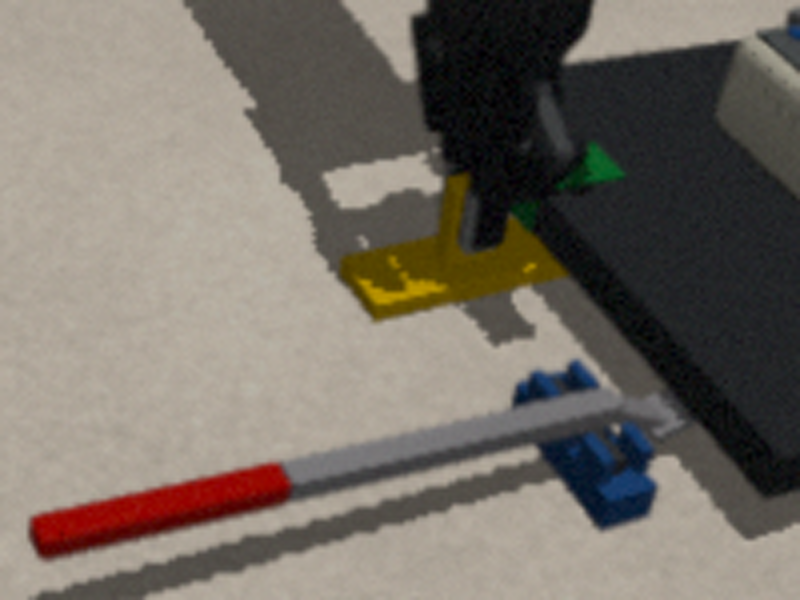

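```bash
python3 - <<'E'
from geo import *
X=V('pics/j_wrist.npz')
g=X.onz([(271,227),(360,226)],54); f=X.onz([(308,341),(344,342),(308,227),(342,227)],60);
print('mark top mid',g.mean(0).round(1),'fin top end',f[:2].mean(0).round(1),'fin front',f[2:].mean(0).round(1))
y=np.array([-.151,.989,0]);x=np.array([.989,.151,0])
c=np.array([464.5,107.1,0]);m=g.mean(0)
print((c-m)@x,(c-m)@y,(f[:2].mean(0)+15*y-m)@y,'alt',(c-[459,135,0])@x,(c-[459,135,0])@y)
E
```

```text
mark top mid [457.  135.3  54. ] fin top end [467.2  93.4  60. ] fin front [459.9 138.1  60. ]
3.140290653306338 -29.027103565747943 -28.017438103909107 alt 1.226599999999999 -28.423600000000004
```

Fin centre is about 28 mm out and 1–3 mm off the middle of the mark. Letting go.

Emit:
apply_moves(jaw=[0.5,0,-0.5,-1,-1,-1,-1,-1,-1,-1], linear=[[0,0,0],[0,0,0],[0,0,0],[0,0,0],[0,0,0],[0,0,0],[0,0,0.02],[0,0,0.04],[0,0,0.07],[0,0,0.1]], delta_rot=[[0,0,0],[0,0,0],[0,0,0],[0,0,0],[0,0,0],[0,0,0],[0,0,0],[0,0,0],[0,0,0],[0,0,0]])

```text
t: 11.62
tool_pos: [462.9, 106.4, 138.2]
ee_rot: [-0.536, 0.537, -0.462, 0.459]
wrist_force: [0.6, 0.0, 0.4]
finger_gap: 85.4
```

Emit:
apply_moves(jaw=[-1,-1,-1,-1,-1,-1,-1,-1], linear=[[0,-0.02,0.025],[0,-0.045,0.05],[0,-0.07,0.075],[0,-0.09,0.1],[0,-0.11,0.11],[0,-0.12,0.12],[0,-0.12,0.12],[0,-0.12,0.12]], delta_rot=[[0,0,0],[0,0,0],[0,0,0],[0,0,0],[0,0,0],[0,0,0],[0,0,0],[0,0,0]])

```text
t: 12.28
tool_pos: [463.9, -13.3, 257.9]
ee_rot: [0.536, -0.536, 0.462, -0.46]
wrist_force: [-0.1, -0.0, -0.0]
finger_gap: 85.5
```

```bash
python3 plan.py; python3 snap.py k wrist side scene;python3 - <<'E'
import cv2
b=cv2.imread('pics/k_scene.png')
cv2.imwrite('pics/z10.png',cv2.resize(b[150:300,310:510],None,fx=4,fy=4,interpolation=2))
E
```

```text
12.28 [463.9 -13.3 257.9] [-0.124 -0.021  1.984  0.002  1.18  -0.275] F [-0.1 -0.  -0. ] gap 85.5
[[0.15, -0.001, 0.989], [-0.989, 0.002, 0.15], [-0.002, -1.0, -0.001]]
wrist 358.91848958463714 [-0.06722899  0.          0.          0.          0.        ] [[0.989, -0.145, -0.043, 452.413], [0.151, 0.944, 0.295, 61.806], [-0.002, -0.298, 0.955, 387.231], [0.0, 0.0, 0.0, 1.0]]
side 434.5402888976586 [-0.10309573  0.          0.          0.          0.        ] [[0.999, 0.034, -0.041, 455.809], [-0.054, 0.625, -0.779, -741.053], [-0.001, 0.78, 0.626, 576.205], [0.0, 0.0, 0.0, 1.0]]
scene 469.32103277937864 [-0.14005123  0.          0.          0.          0.        ] [[0.177, -0.601, 0.779, 1143.66], [0.984, 0.104, -0.144, -228.421], [0.006, 0.793, 0.61, 599.506], [0.0, 0.0, 0.0, 1.0]]
```

View pics/k_wrist.png

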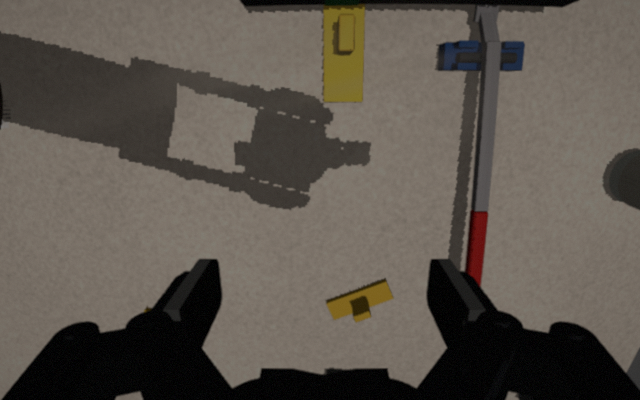

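View pics/z10.png

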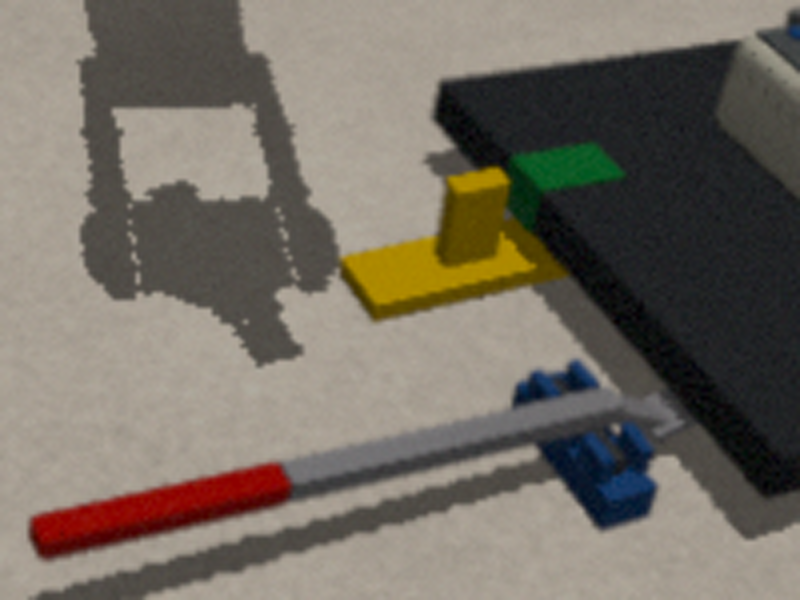

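View pics/k_side.png

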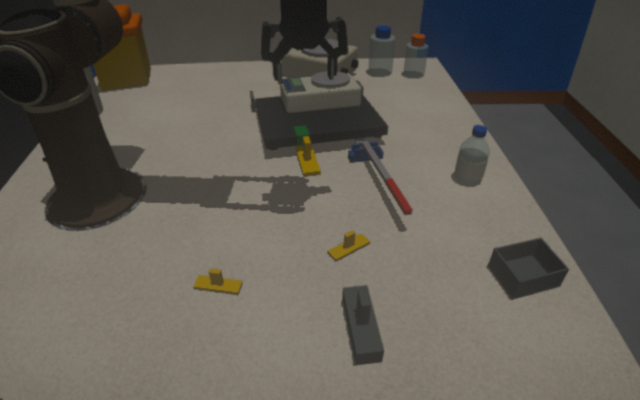

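The shim lies flat under the mark and the slab and bar are unmoved. One last numeric check, then hand in.

```bash
python3 - <<'E'
from geo import *
S=V('pics/k_scene.npz');W=V('pics/k_wrist.npz')
z=lambda p:np.array(p)/4+[310,150]-.4
y=np.array([-.151,.989,0]);x=np.array([.989,.151,0]);m=[458.5,135,0]
for n,p in(('S fin',S.onz([z((476,184))],60)[0]),('W fin',W.onz([(346.5,15)],60)[0])):
    print(n,p.round(1),((p-m)@x).round(1),((p-m)@y).round(1))
c=W.onz([(324,102),(363,102)],12);d=c[1]-c[0];print('yaw',np.degrees(np.arctan2(d[1],d[0])))
print(tri(S,z((343,262)),W,(324,102)))
a=V('pics/a_side.npz');b=V('pics/k_side.npz')
print('grey region diff',np.abs(a.im[280:365,335:390].astype(int)-b.im[280:365,335:390]).mean())
from cell import robot
robot.hand_in(); print(robot.observe()['t'])
E
```

```text
S fin [469.9 102.7  60. ] 6.4 -33.7
W fin [462.1 119.8  60. ] 1.3 -15.6
yaw 8.80077117673767
(array([454.97039904,  44.33351926,   7.74465244]), np.float64(1.7790575399762352))
grey region diff 0.8231729055258467
the job is handed in; nothing more can be done
the job is handed in; nothing more can be done
```

The job is handed in at about 12.4 s of the 53 s allowed; no verdict is reported.

**What I did:** I gripped the red handle across the bar and pressed it down about 52 mm (0.27 rad) along the pin's arc. The bar and slab stayed put when I let go. I then gripped the largest yellow shim by its fin and carried it, about 4 mm up, to in front of the green mark. There I lowered it to the bench, slid it in square to the edge, released it and backed the arm off.

**Last checks:**
- **Slab:** two views put the raised edge at about 30 mm above the bench. The same method read about 12 mm before lifting, where the true figure is 9 mm, so it is probably nearer 28 mm. I did not re-measure it after releasing the bar, but it looked the same in the later pictures.
- **Bar on slab:** the contact force was not measured directly. The wrist read about 9 N up from the handle at the end of the press.
- **Shim position:** just before release, the tool pose and the wrist view put the fin centre 28–29 mm out from the edge and 1–3 mm along it from the middle of the mark.
- **Disagreement after release:** the scene view gave -33.7 mm out and 6.4 mm along. A rougher wrist reading, with the fin near the picture's top border and its face hard to pick out, gave -15.6 mm and 1.3 mm. All are inside the limits.
- **Squareness:** the shim's yaw was 8.8°, against about 8.7° for the edge.
- **Other:** the thick grey shim looked unmoved in the side picture, and the gripper was clear of everything with no wrist force.

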